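# Click the radio's dial to the green preset and start it

### The arm

A 7-joint arm with a two-finger parallel gripper is mounted at the origin on a cart in front of the work surface, level with it; the furniture and walls round the work are solid. World frame = base frame: x ahead of the robot, y to its left, z up, the work surface at z = 0. Lengths are in mm, angles in rad, forces in N, time in s.
With the tool pointing down it reaches from about 400 to 850 mm from the base axis. Payload 10.4 kg.
Tool frame: the origin (TCP) lies at the very end of the fingers, on their centre line; the grasp point (between the pads) lies 19 mm behind it; z points along the fingers, y is the line along which they close (so a half turn about z gives the same grasp; the last joint's range is limited). The gripper opens to 85 mm and grips with 20 to 120 N. Pads are 22 mm wide; open, the fingers measure 114 mm over their backs; the gripper's body (76 mm by 85 mm) begins 54 mm behind the grasp point. The pads swing forward as they close: fully open they stand 13 mm farther back than shut.
Start: joints at [1.082, 0.332, -0.065, 1.46, 0.022, 1.35, -0.088], TCP at [280.735, -558.426, 231.338] pointing down, gripper open.
Joint ranges: [-2.6, 2.6], [-0.5, 2.12], [-1.47, 1.34], [0.16, 2.42], [-1.27, 4.41], [0.06, 2.06], [-2.6, 2.6]. Speed limits (rad/s): [2.22, 2.22, 2.79, 2.79, 3.14, 3.14, 3.14].

### API

Orientations are given as a unit quaternion [w, x, y, z].
In Python, from station import monitor, viewer, job gives the robot as it stands.
- The arm moves only by the shell command python3 -m inch 'ROWS' [FORCE]. ROWS is JSON, a list that holds one entry, the list of rows, each a list of 7 numbers: the shift along the tool's x, y, z in units of 0.15 m (1.0 is 0.15 m), then the turn, a rotation vector about the tool's x, y, z in units of 2 rad (1.0 is 2 rad), then the opening, from 0 (shut) to 1 (fully open). A call has 1 to 5 rows; each row is the pose to reach, as a shift and turn from the pose commanded when the call began, along the tool's axes at that moment; what a row does not reach only later rows make up. A row lasts 1/12 s, in which the tool goes at most 41.7 mm and 7.16 degrees, less where a joint would pass 70% of its speed; a pose out of reach is approached as far as the arm can. A call with a number of a shift or a turn outside -1 to 1 is refused whole. A call with a gripper value outside its range is refused whole. The fingers move at their own pace and stop on an object; FORCE is the grip in N (left out, the last holds). Time passes only in rows, so rows that repeat a pose let the fingers close. It gives the time, the measured TCP pose, the force, the opening and the grip force at its end, in the units of the state.
- monitor.get_state(): the state, without advancing time (a new reading comes with each control period).
- viewer.snapshot(name): name is "scene" or "top" or "wrist"; returns the picture (420x560x3 uint8, red, green, blue); there is no depth.
- viewer.calibration(name): a dict with "fx", "fy", "cx", "cy" (pixels), "origin" and "orientation" of the camera in the world. Camera axes: x right, y up, looking along -z (the intrinsics and any distortion apply to the point x, -y, -z); pixel columns grow to the right and rows downward; lengths in mm; the calibration is good to about 2 mm. A picture is of the moment at which its call begins: read the wrist's pose just before it. calibration takes no time and is no camera call; for the wrist camera it gives the pose at the moment of the call.
- job.sign_off(): hands the job in; it is judged then, once.
The state is a dict: "time_s": time; "q": joint angles; "joint_vel": joint speeds; "joint_torque": joint torques, N m; "ee_pos": TCP position; "eef_rot": TCP orientation; "force": force on the tool from outside, world axes, zero at the start; "ft_torque": the same for the moment, N m; "gripper_width": opening from 0.0 (shut) to 1.0 (fully open); "grasp_force": force on a finger pad.
Only numpy, scipy, OpenCV 4.12 (cv2) and the standard library are available. Lean on these libraries where they do the work, as an engineer would, in place of code of your own. Each camera call takes 0.05 s, during which the arm holds its last target. There are 200 camera calls.

### The job

Choose the station on the kitchen radio: with a fingertip, turn the big knurled dial one click from the middle, until its orange pointer has clicked in at the green stud, and never let it run to the red one. Then press the blue key down fully and let it come up again. Work gently by touch and push alone: the dial is too wide to grip, and the garlic, the salt shaker and the tin round the radio stay standing where they are.

Things in the scene. Friction and masses are not known exactly. Their poses are not given: they have to be found in the camera images.
- radio: kitchen radio, a wooden case with a white top plate, 160 mm (x) by 250 mm (y) by 70 mm high, fixed to the worktop. Origin: centre of its underside; x points to its back (away from the front grille), y to its left seen from the front side where the robot stands, z up
- dial_axis (a point): point on the dial's vertical axis, level with the radio's flat top (70 mm over the worktop), fixed to the radio with its axes, 35 mm to +y of its centre. The dial is a black disc with a silver top, 100 mm across over its 24 upright ridges (2 mm proud, 13 mm apart); its side stands from 1 to 29 mm above the radio's top; only the two studs stand near it, its front half is clear
- dial (a joint): angle of the dial, rad: 0 pointer to the radio's +x, growing anticlockwise seen from above (pointer towards +y). Detents at -0.6, 0, 0.6; starts at 0. A click takes 0.11 Nm (2.2 N at the rim); let go past 0.32 rad it snaps on to 0.6 by itself, let go before 0.28 it springs back to 0; beyond 0.6 it springs back to 0.6, with a stop at 0.75 (the same for negative angles)
- dial_pointer (a point): outer end of the orange pointer line on top of the dial, 43 mm from the axis, 29 mm above the radio's top; turns with the dial
- stud_green: green round stud, 20 mm across and 30 mm high, fixed on the radio's top 68 mm from the dial's axis, at one of the two outer click positions of the pointer (0.6 rad to the left or right of the middle mark, behind the dial). It marks the wanted setting. Origin: centre of its underside
- stud_red: the like stud in red, at the other outer click position: the unwanted setting
- play_key_top (a point): centre of the top face of the round blue spring key, 30 mm across, in a grey housing on the radio's top, 30 mm to the front and 85 mm to the radio's -y of its centre; moves down with the key
- play_key (a joint): travel of the key, m: 0 up, 0.006 fully down, where it takes 5 N (softer above); it springs up when let go
- garlic: loose garlic bulb, 60 mm wide and 58 mm high, beside the radio's +y end. Origin: centre of its underside
- shaker: loose glass salt shaker with a grey top, 44 mm wide, 90 mm high, beside the radio's -y end. Origin: centre of its underside
- tin: loose green food tin, 75 mm wide, 58 mm high, behind the radio. Origin: centre of its underside
Mind the look-alikes: they are no part of the job. Leave any turquoise look-alike of the shaker alone.

How it is judged (in metres and radians):
On the way, in this order (a step that is already met when the one before it is completed fails the run):
1. the dial has clicked in at the green stud (((y of stud_green in the frame of dial_axis above 0 m and value of joint dial between 0.5 and 0.7 rad) or (y of stud_green in the frame of dial_axis below 0 m and value of joint dial between -0.7 and -0.5 rad))), for 0.2 s.
2. the blue key is pressed down fully, with the dial at the green stud (((y of stud_green in the frame of dial_axis above 0 m and value of joint dial between 0.5 and 0.7 rad) or (y of stud_green in the frame of dial_axis below 0 m and value of joint dial between -0.7 and -0.5 rad)) and value of joint play_key above 0.0045 m), for 0.05 s.
At the end, for the whole second after the job is handed in: The dial rests in the detent at the green stud (within 0.1 rad of 0.6 or -0.6 rad), the blue key is up again (within 1.5 mm) after having been pressed at least 4.5 mm down, and the garlic, shaker and tin stand upright within 20 mm of where they stood (((y of stud_green in the frame of dial_axis above 0 m and value of joint dial between 0.5 and 0.7 rad) or (y of stud_green in the frame of dial_axis below 0 m and value of joint dial between -0.7 and -0.5 rad)) and velocity of joint dial between -0.05 and 0.05 rad/s and value of joint play_key below 0.0015 m and distance of each of garlic, shaker, tin from where it was at the start of the episode below 0.02 m and angle between each of garlic, shaker, tin's own z axis and vertical below 0.3 rad); the robot touches nothing.
It fails at once if the dial is turned towards the red stud, past half a click ((y of stud_green in the frame of dial_axis above 0 m and value of joint dial below -0.35 rad) or (y of stud_green in the frame of dial_axis below 0 m and value of joint dial above 0.35 rad)).
It fails at once if the radio is pushed with more than 45 N (contact force between any of the fingers, the arm and radio above 45 N).
It fails at once if the garlic is lifted, knocked over or moved more than 25 mm (distance of garlic from where it was at the start of the episode above 0.025 m or angle between garlic's own z axis and vertical above 0.5 rad).
It fails at once if the shaker is lifted, knocked over or moved more than 25 mm (distance of shaker from where it was at the start of the episode above 0.025 m or angle between shaker's own z axis and vertical above 0.5 rad).
It fails at once if the tin is lifted, knocked over or moved more than 25 mm (distance of tin from where it was at the start of the episode above 0.025 m or angle between tin's own z axis and vertical above 0.5 rad).
It also fails if it takes over 38 s, if anything falls off the work surface, if the arm or the gripper's body presses on something with over 40 N, if the wrist force passes 120 N, or if a joint passes its speed limit or range.

## Working session

There is one attempt and no reset: what is moved stays moved. The work goes in short steps, Python scripts to look and compute and a shell command to move; the robot and the scene stay as the last step left them, time stands still between calls to the robot, and variables do not carry over. Pictures are saved under pics/ and viewed, at most 10 in all, crops included, and the job is handed in when it is done.

```bash
mkdir -p pics; ls
python3 - <<'E'
from station import monitor, viewer, job
import cv2,numpy as np
print(monitor.get_state())
for n in ("scene","top"):
    im=viewer.snapshot(n); c=viewer.calibration(n); print(n,c)
    cv2.imwrite(f"pics/{n}0.png",im[:,:,::-1])
E
```

```text
pics
{'time_s': 0.0, 'q': array([ 1.08241623,  0.3328982 , -0.06469254,  1.46092737,  0.02158306,
        1.34991923, -0.08851918]), 'joint_vel': array([ 3.04908772e-04, -8.66521480e-04, -1.48957275e-03, -6.37985964e-04,
        1.58386982e-03, -7.53926957e-05,  9.58806925e-04]), 'joint_torque': array([-3.19712308e-04, -6.25452375e+01,  4.87099984e-02, -3.91603303e+01,
        1.60842820e-02,  1.00556941e-02, -5.55322060e-06]), 'ee_pos': array([ 280.52644081, -558.08455316,  230.50613718]), 'eef_rot': array([-7.02412883e-04,  9.73004273e-01,  2.30785948e-01, -1.94051403e-04]), 'force': array([-0.3732852 , -0.03983573, -0.28574395]), 'ft_torque': array([-0.02699005,  0.00778679,  0.00671002]), 'grasp_force': 0.0, 'gripper_width': 0.9989285134606614}
scene {'fx': 433.7743428493897, 'fy': 433.7743428493897, 'cx': 280.1402413826336, 'cy': 207.2274149356659, 'origin': array([ 50.24937322, 388.99494862, 587.76913561]), 'orientation': array([-0.38460502, -0.2025882 ,  0.4150978 ,  0.79920637])}
top {'fx': 405.93435857509166, 'fy': 405.93435857509166, 'cx': 282.60551157219567, 'cy': 214.05628629228588, 'origin': array([ 442.57255787,  -82.39703324, 1039.30210314]), 'orientation': array([ 0.70812732,  0.05873089, -0.06645899, -0.70049238])}
```

View pics/scene0.png

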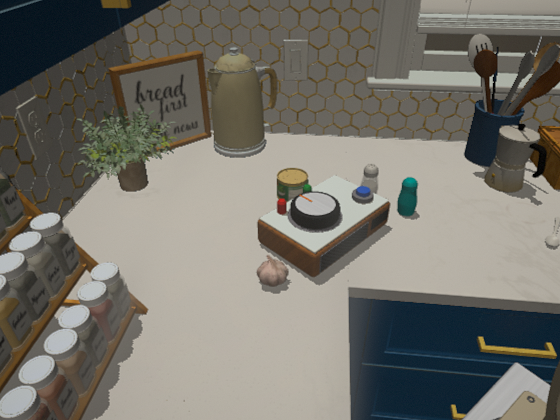

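View pics/top0.png

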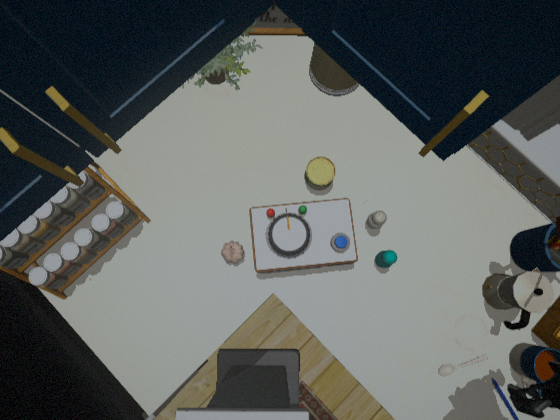

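The top view shows the red stud at (270,213), the green one at (303,210), the dial centre near (289,235), the blue key at (341,242), the shaker at (376,219), the garlic at (233,253) and the tin at (320,172). Image up is +x and right is -y, so green lies to -y and the dial must turn clockwise.

```bash
cat > h.py <<'E'
import numpy as np,cv2
from scipy.spatial.transform import Rotation as R
def ray(c,u,v,z):
    d=R.from_quat(np.roll(c['orientation'],-1)).apply([(u-c['cx'])/c['fx'],-(v-c['cy'])/c['fy'],-1])
    return c['origin']+d*(z-c['origin'][2])/d[2]
def cent(m,box):
    x0,y0,x1,y1=box; k=np.zeros(m.shape,bool);k[y0:y1,x0:x1]=m[y0:y1,x0:x1]
    v,u=np.nonzero(k); return u.mean(),v.mean(),len(u)
E
python3 - <<'E'
from h import *
from station import viewer
c=viewer.calibration("top"); im=cv2.imread("pics/top0.png").astype(int); b,g,r=im[...,0],im[...,1],im[...,2]
P=lambda n,m,box,z:print(n,np.round(cent(m,box),1),np.round(ray(c,*cent(m,box)[:2],z)))
P('red',(r>g+60)&(r>b+60)&(r>120),(262,205,280,220),100)
P('green',(g>r+50)&(g>b+30),(294,202,312,218),100)
P('key',(b>r+60),(328,230,355,256),80)
P('dark',(im.sum(2)<150),(262,208,316,260),85)
gray=im.sum(2)
P('disc',(gray>450)&(np.hypot(*(np.indices(gray.shape)-np.array([235,289])[:,None,None]))<19),(262,208,316,260),99)
for p in [(250,207),(351,198),(357,263),(256,272)]: print(np.round(ray(c,*p,70)))
for n,p,z in [('garlic',(233,253),30),('shaker',(376,219),70),('turq',(386,258),70),('tin',(320,172),58)]: print(n,np.round(ray(c,*p,z)))
cv2.imwrite("pics/crop.png",cv2.resize(cv2.imread("pics/top0.png")[180:290,220:410],None,fx=4,fy=4,interpolation=cv2.INTER_CUBIC))
E
```

```text
red [270.2 211.4  30. ] [617. -63. 100.]
green [302.5 208.2  28. ] [ 625. -139.  100.]
key [340.7 241.4 114. ] [ 550. -231.   80.]
dark [295.  243.1  41. ] [ 544. -122.   85.]
disc [288.9 233.9 810. ] [ 564. -107.   99.]
[633. -13.  70.]
[ 658. -259.   70.]
[ 500. -270.   70.]
[476. -31.  70.]
garlic [524.  29.  30.]
shaker [ 607. -319.   70.]
turq [ 513. -340.   70.]
tin [ 727. -185.   58.]
```

View pics/crop.png

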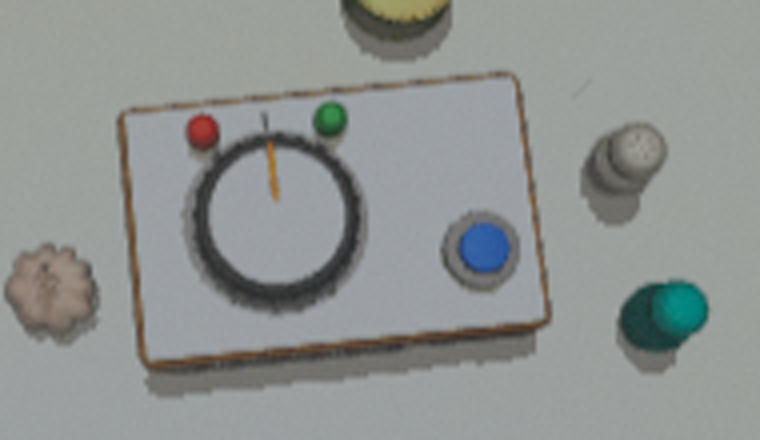

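The crop confirms green is right of the middle mark, so the dial needs about -0.6. The garlic, shaker and tin are clear of its front side. I'll bring the shut fingers over the front right of the dial, turned so that one corner faces it.

```bash
cat >> h.py <<'E'
from station import monitor
def go(x,y,z,yaw=None):
    "tool-axis units from here to a TCP target; turn about tool z for the yaw (deg) of the tool's x"
    s=monitor.get_state(); r=R.from_quat(np.roll(s['eef_rot'],-1)); a=r.apply([1,0,0]); y0=np.degrees(np.arctan2(a[1],a[0]))
    print('at',np.round(s['ee_pos'],1),'yaw %.1f'%y0,'z',np.round(r.apply([0,0,1]),3),'F',np.round(s['force'],1),'t',round(s['time_s'],2))
    print('units',np.round(r.inv().apply(np.array([x,y,z])-s['ee_pos'])/150,3), None if yaw is None else 'turn %.3f'%(np.radians(y0-yaw)/2))
E
python3 -m inch '[[[0.21,-0.16,0,0,0,0,0],[0.42,-0.32,0,0,0,0,0],[0.63,-0.48,0,0,0,0,0],[0.85,-0.64,0,0,0,0,0],[0.85,-0.64,0,0,0,0,0]]]'
python3 -m inch '[[[0.21,-0.16,0,0,0,0.06,0],[0.42,-0.32,0,0,0,0.12,0],[0.63,-0.48,0,0,0,0.18,0],[0.75,-0.58,0,0,0,0.24,0],[0.75,-0.58,0,0,0,0.3,0]]]'
python3 -c "from h import *; go(484,-146,180,-17)"
```

```text
time_s: 0.52
ee_pos: [356.6, -407.9, 231.5]
eef_rot: [-0.001, 0.972, 0.236, 0.001]
force: [1.1, 0.8, -0.1]
gripper_width: 0.297
grasp_force: 0.0
time_s: 0.93
ee_pos: [416.0, -280.9, 231.4]
eef_rot: [-0.001, 0.998, -0.062, 0.0]
force: [-0.1, 0.9, 0.8]
gripper_width: -0.0
grasp_force: 0.0
at [ 416.  -280.9  231.4] yaw -7.1 z [ 0.001  0.002 -1.   ] F [-0.1  0.9  0.8] t 0.93
units [ 0.338 -0.948  0.345] turn 0.086
```

```bash
python3 -m inch '[[[0.07,-0.19,0,0,0,0.02,0],[0.14,-0.38,0.0,0,0,0.04,0],[0.2,-0.57,0.1,0,0,0.06,0],[0.27,-0.76,0.2,0,0,0.086,0],[0.34,-0.95,0.34,0,0,0.086,0]]]'
python3 -m inch '[[[0,0,0,0,0,0,0],[0,0,0,0,0,0,0],[0,0,0,0,0,0,0]]]'
python3 - <<'E'
from h import *; go(484,-146,82,-17)
from station import viewer
cv2.imwrite("pics/scene1.png",cv2.resize(viewer.snapshot("scene")[120:300,220:450,::-1],None,fx=3,fy=3))
E
```

```text
time_s: 1.35
ee_pos: [482.5, -151.1, 180.7]
eef_rot: [0.0, 0.989, -0.151, 0.001]
force: [1.1, -0.8, 0.4]
gripper_width: -0.002
grasp_force: 0.0
time_s: 1.6
ee_pos: [481.3, -152.8, 180.3]
eef_rot: [0.0, 0.989, -0.149, -0.0]
force: [0.8, 0.2, 0.5]
gripper_width: -0.003
grasp_force: 0.0
at [ 481.3 -152.8  180.3] yaw -17.1 z [-0. -0. -1.] F [0.8 0.2 0.5] t 1.6
units [ 0.004 -0.049  0.655] turn -0.001
```

View pics/scene1.png

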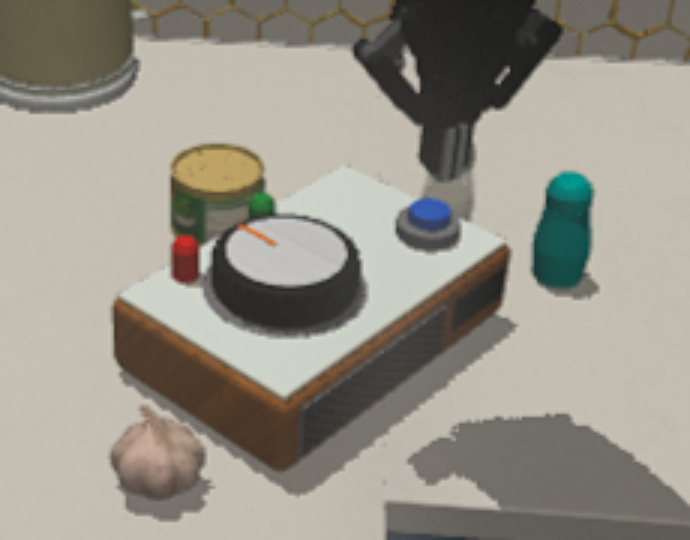

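The shut fingers hang over the front right of the radio, and everything is still standing. Next I go down in front of the dial.

```bash
python3 -m inch '[[[0,-0.02,0.2,0,0,0,0],[0,-0.05,0.4,0,0,0,0],[0,-0.05,0.55,0,0,0,0],[0,-0.05,0.65,0,0,0,0],[0,-0.05,0.65,0,0,0,0]]]'
python3 - <<'E'
from h import *; go(500,-139,82,-17)
from station import viewer
cv2.imwrite("pics/top1.png",cv2.resize(viewer.snapshot("top")[180:300,220:400,::-1],None,fx=4,fy=4,interpolation=cv2.INTER_CUBIC))
E
```

```text
time_s: 2.07
ee_pos: [481.7, -146.0, 80.3]
eef_rot: [-0.0, 0.989, -0.15, -0.002]
force: [-0.2, 0.5, 0.8]
gripper_width: -0.002
grasp_force: 0.0
at [ 481.7 -146.    80.3] yaw -17.2 z [-0.004  0.001 -1.   ] F [-0.2  0.5  0.8] t 2.07
units [ 0.103 -0.081 -0.012] turn -0.002
```

View pics/top1.png

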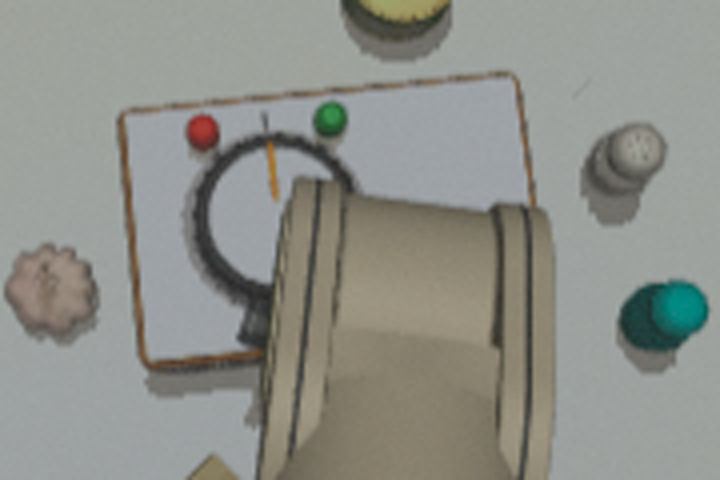

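The pointer at (271,165 in the crop) stays visible beside the arm, so I can track it by colour. Now I move in radially until I feel the rim.

```bash
cat >> h.py <<'E'
def dial():
    from station import viewer
    c=viewer.calibration("top"); im=viewer.snapshot("top").astype(int); r,g,b=im[...,0],im[...,1],im[...,2]
    m=(r-b>60)&(r-g>20)&(np.hypot(*(np.indices(r.shape)-np.array([234.2,289.1])[:,None,None]))<19)
    v,u=np.nonzero(m)
    if len(u)<4: print('pointer hidden'); return
    p=ray(c,u.mean(),v.mean(),99)-[563.5,-107.5,99]
    print('dial %.2f'%(np.arctan2(p[1],p[0])-0.101),'n',len(u),np.round(p[:2],1))
E
python3 -c "from h import *; dial()"
python3 -m inch '[[[0.03,-0.025,0,0,0,0,0],[0.06,-0.05,0,0,0,0,0],[0.08,-0.065,0,0,0,0,0],[0.093,-0.076,0,0,0,0,0],[0.093,-0.076,0,0,0,0,0]]]'
python3 -m inch '[[[0.008,-0.006,0,0,0,0,0],[0.015,-0.013,0,0,0,0,0],[0.015,-0.013,0,0,0,0,0]]]'
python3 -c "from h import *; dial()"
```

```text
dial 0.03 n 18 [28.7  3.7]
time_s: 2.58
ee_pos: [501.4, -137.8, 83.3]
eef_rot: [-0.0, 0.989, -0.148, 0.001]
force: [0.5, 0.4, -0.2]
gripper_width: -0.0
grasp_force: 0.0
time_s: 2.83
ee_pos: [503.4, -136.9, 82.8]
eef_rot: [0.0, 0.989, -0.149, 0.0]
force: [0.7, -0.2, 1.3]
gripper_width: 0.002
grasp_force: 0.0
pointer hidden
```

```bash
python3 -m inch '[[[0.008,-0.006,0,0,0,0,0],[0.015,-0.013,0,0,0,0,0],[0.015,-0.013,0,0,0,0,0]]]' | grep -E 'pos|force:'
python3 - <<'E'
from h import *
from station import viewer
cv2.imwrite("pics/scene2.png",cv2.resize(viewer.snapshot("scene")[170:270,260:400,::-1],None,fx=5,fy=5,interpolation=cv2.INTER_CUBIC))
E
```

```text
ee_pos: [506.1, -135.7, 82.8]
force: [-0.1, 0.1, -0.1]
grasp_force: 0.0
```

View pics/scene2.png

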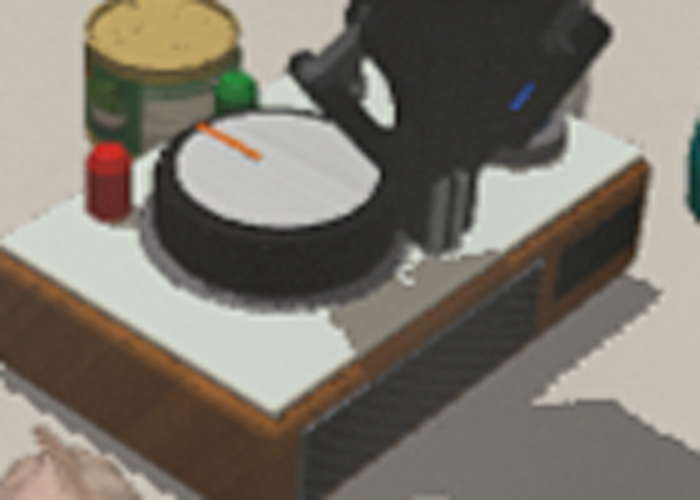

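The scene camera sees the pointer clearly, at about (300,198) full-frame. The finger is just short of the rim, so I'll track with this camera and keep going in.

```bash
cat >> h.py <<'E'
def dial():
    from station import viewer
    c=viewer.calibration("scene"); im=viewer.snapshot("scene").astype(int); r,g,b=im[...,0],im[...,1],im[...,2]
    k=np.zeros(r.shape,bool); k[190:218,288:344]=1
    v,u=np.nonzero((r-b>60)&(r-g>25)&k&(g>70))
    if len(u)<4: print('pointer hidden',len(u)); return
    P=np.array([ray(c,x,y,99) for x,y in zip(u,v)])[:,:2]; p=P.mean(0)-[563.5,-107.5]
    print('dial %.2f'%(np.arctan2(p[1],p[0])-0.101),'n',len(u),np.round(p,1))
E
python3 -c "from h import *; dial()"
python3 -m inch '[[[0.008,-0.006,0,0,0,0,0],[0.015,-0.013,0,0,0,0,0],[0.015,-0.013,0,0,0,0,0]]]' | grep -E 'pos|force:'
python3 -m inch '[[[0.005,-0.004,0,0,0,0,0],[0.01,-0.008,0,0,0,0,0],[0.01,-0.008,0,0,0,0,0]]]' | grep -E 'pos|force:'
python3 -c "from h import *; dial()"
```

```text
dial 0.01 n 22 [28.2  3.1]
ee_pos: [508.9, -134.5, 82.8]
force: [-0.4, -0.5, -0.5]
grasp_force: 0.0
ee_pos: [510.0, -134.3, 82.6]
force: [-2.0, -0.6, 1.5]
grasp_force: 1.4
dial 0.01 n 24 [29.   3.2]
```

Light contact: about 2 N and the dial has not moved. Now I follow the rim clockwise, towards +y at the front, with slight inward pressure.

```bash
python3 -m inch '[[[-0.007,-0.015,0,0,0,0,0],[-0.014,-0.03,0,0,0,0,0],[-0.014,-0.03,0,0,0,0,0]]]' | grep -E 'pos|force:'
python3 -c "from h import *; dial()"
python3 -m inch '[[[-0.005,-0.015,0,0,0,0,0],[-0.011,-0.031,0,0,0,0,0],[-0.011,-0.031,0,0,0,0,0]]]' | grep -E 'pos|force:'
python3 -c "from h import *; dial()"
```

```text
ee_pos: [508.3, -129.8, 82.4]
force: [-6.8, -5.1, 1.6]
grasp_force: 3.9
dial -0.07 n 23 [28.9  0.9]
ee_pos: [507.0, -125.6, 82.2]
force: [-11.3, -6.2, 5.7]
grasp_force: 6.5
dial -0.15 n 24 [29.9 -1.6]
```

The dial follows (-0.15). I continue in the same way.

```bash
python3 -m inch '[[[-0.008,-0.014,0,0,0,0,0],[-0.016,-0.028,0,0,0,0,0],[-0.016,-0.028,0,0,0,0,0]]]' | grep -E 'pos|force:'
python3 -c "from h import *; dial()"
python3 -m inch '[[[-0.006,-0.015,0,0,0,0,0],[-0.012,-0.03,0,0,0,0,0],[-0.012,-0.03,0,0,0,0,0]]]' | grep -E 'pos|force:'
python3 -c "from h import *; dial()"
```

```text
ee_pos: [505.5, -120.2, 82.0]
force: [-13.0, -3.0, 3.1]
grasp_force: 6.5
dial -0.26 n 21 [28.4 -4.7]
ee_pos: [505.7, -113.7, 81.9]
force: [-9.6, 1.3, 2.6]
grasp_force: 4.7
dial -0.44 n 20 [ 28.6 -10.1]
```

Dial at -0.44, past the snap point, and the detent now pulls it on. I back off radially.

```bash
python3 -m inch '[[[-0.02,0.0,0,0,0,0,0],[-0.05,0.015,0,0,0,0,0],[-0.1,0.03,0,0,0,0,0],[-0.13,0.04,0,0,0,0,0],[-0.13,0.04,0,0,0,0,0]]]' | grep -E 'pos|force:'
python3 -c "from h import *; dial(); go(480,-115,180)"
```

```text
ee_pos: [486.8, -114.8, 82.9]
force: [0.1, -0.7, -1.1]
grasp_force: 0.0
dial -0.52 n 20 [ 25.8 -11.6]
at [ 487.4 -114.8   83.1] yaw -17.1 z [ 0.001 -0.001 -1.   ] F [0.6 0.4 0.5] t 5.45
units [-0.046  0.016 -0.646] None
```

```bash
python3 -m inch '[[[0,0,-0.15,0,0,0,0],[0,0,-0.3,0,0,0,0],[0,0,-0.4,0,0,0,0],[0,0,-0.4,0,0,0,0]]]' | grep -E 'pos|force:'
python3 -c "from h import *; go(548,-231,143)"
```

```text
ee_pos: [489.8, -114.9, 146.2]
force: [1.2, 0.3, 0.7]
grasp_force: 0.0
at [ 489.8 -114.9  146.2] yaw -17.1 z [ 0.005 -0.002 -1.   ] F [1.2 0.3 0.7] t 5.78
units [0.599 0.626 0.025] None
```

```bash
python3 -m inch '[[[0.1,0.16,0,0,0,0,0],[0.25,0.32,0,0,0,0,0],[0.42,0.48,0,0,0,0,0],[0.6,0.63,0,0,0,0,0],[0.6,0.63,0,0,0,0,0]]]' | grep -E 'pos|force:'
python3 -m inch '[[[0,0,0,0,0,0,0],[0,0,0.1,0,0,0,0],[0,0,0.2,0,0,0,0],[0,0,0.2,0,0,0,0]]]' | grep -E 'pos|force:'
python3 - <<'E'
from h import *; dial(); go(548,-231,95)
from station import viewer
cv2.imwrite("pics/scene3.png",cv2.resize(viewer.snapshot("scene")[160:270,260:420,::-1],None,fx=4,fy=4,interpolation=cv2.INTER_CUBIC))
E
```

```text
ee_pos: [546.9, -238.0, 141.4]
force: [-1.8, -1.0, -0.1]
grasp_force: 0.0
ee_pos: [544.1, -229.5, 109.8]
force: [-1.1, 0.4, -0.5]
grasp_force: 0.0
dial -0.52 n 20 [ 25.8 -11.6]
at [ 544.8 -229.8  111.4] yaw -17.0 z [-0.003  0.001 -1.   ] F [0.1 0.1 0.8] t 6.58
units [0.023 0.001 0.109] None
```

View pics/scene3.png

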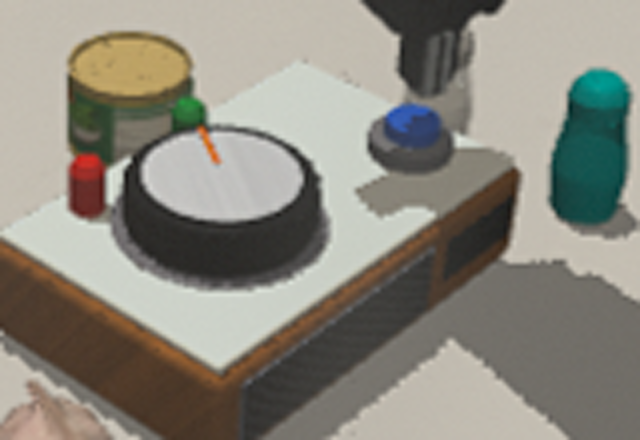

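The pointer rests at the green stud, and the shut fingertip hangs just above the blue key at about (413,122) in the crop. I'll triangulate the key from the two first pictures.

Run:
```python
from h import *
from station import viewer
L=[]
for n,box in (("top",(328,230,355,256)),("scene",(345,180,380,205))):
    im=cv2.imread(f"pics/{n}0.png").astype(int); c=viewer.calibration(n)
    q=cent(im[...,0]-im[...,2]>60,box); p0,p1=ray(c,*q[:2],80),ray(c,*q[:2],90); print(n,np.round(q,1),p0.round(1),p1.round(1))
```

```text
top [340.7 241.4 114. ] [ 550.1 -230.7   80. ] [ 549.  -229.1   90. ]
scene [363.  189.5  77. ] [ 559.9 -242.1   80. ] [ 549.9 -229.7   90. ]
```

Key top at about (549,-229,90). I centre over it and go down to just above.

```bash
python3 -m inch '[[[0.013,-0.005,0.03,0,0,0,0],[0.026,-0.011,0.06,0,0,0,0],[0.026,-0.011,0.09,0,0,0,0],[0.026,-0.011,0.11,0,0,0,0],[0.026,-0.011,0.11,0,0,0,0]]]' | grep -E 'pos|force:'
python3 -m inch '[[[0,0,0.01,0,0,0,0],[0,0,0.02,0,0,0,0],[0,0,0.03,0,0,0,0],[0,0,0.03,0,0,0,0]]]' | grep -E 'pos|force:'
```

```text
ee_pos: [549.7, -230.8, 95.5]
force: [-0.6, 0.4, -0.6]
grasp_force: 0.0
ee_pos: [550.2, -231.0, 91.8]
force: [-0.2, 0.3, 1.8]
grasp_force: 0.8
```

```bash
python3 -m inch '[[[0,0,0.01,0,0,0,0],[0,0,0.02,0,0,0,0],[0,0,0.02,0,0,0,0]]]' | grep -E 'pos|force:'
python3 -m inch '[[[0,0,0.007,0,0,0,0],[0,0,0.014,0,0,0,0],[0,0,0.014,0,0,0,0]]]' | grep -E 'pos|force:'
```

```text
ee_pos: [550.2, -231.0, 88.8]
force: [-0.5, -0.0, 3.4]
grasp_force: 1.6
ee_pos: [550.3, -231.0, 86.8]
force: [0.2, 0.4, 3.8]
grasp_force: 2.2
```

```bash
python3 -m inch '[[[0,0,0.007,0,0,0,0],[0,0,0.012,0,0,0,0],[0,0,0.012,0,0,0,0]]]' | grep -E 'pos|force:'
python3 -m inch '[[[0,0,0.007,0,0,0,0],[0,0,0.012,0,0,0,0],[0,0,0.012,0,0,0,0]]]' | grep -E 'pos|force:'
```

```text
ee_pos: [550.3, -231.1, 86.1]
force: [-4.4, 2.2, 13.2]
grasp_force: 6.4
ee_pos: [550.4, -231.1, 85.8]
force: [-11.3, 3.4, 26.7]
grasp_force: 13.3
```

The force rises steeply after about 6 mm of travel, so the key has bottomed. I release it and rise.

```bash
python3 -m inch '[[[0,0,-0.03,0,0,0,0],[0,0,-0.1,0,0,0,0],[0,0,-0.25,0,0,0,0],[0,0,-0.45,0,0,0,0],[0,0,-0.6,0,0,0,0]]]' | grep -E 'pos|force:'
python3 -m inch '[[[0,0,-0.1,0,0,0,0],[0,0,-0.1,0,0,0,0],[0,0,-0.1,0,0,0,0]]]' | grep -E 'pos|force:'
python3 - <<'E'
from h import *; dial()
from station import viewer
cv2.imwrite("pics/scene4.png",cv2.resize(viewer.snapshot("scene")[150:290,250:430,::-1],None,fx=4,fy=4,interpolation=cv2.INTER_CUBIC))
E
```

```text
ee_pos: [550.1, -230.7, 174.9]
force: [1.1, -0.8, -0.7]
grasp_force: 0.0
ee_pos: [550.3, -231.0, 188.6]
force: [0.1, 0.5, -1.0]
grasp_force: 0.0
dial -0.52 n 20 [ 25.8 -11.6]
```

View pics/scene4.png

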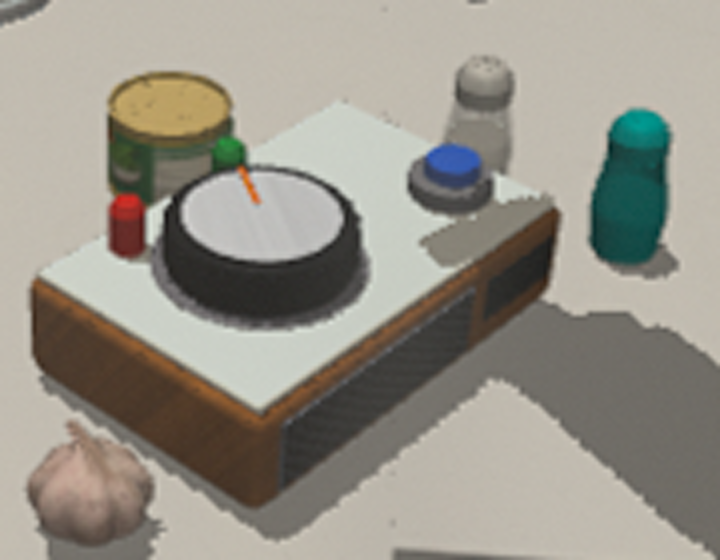

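The pointer is at the green stud, the key is up again (453,165), and the garlic, shaker and tin are standing as before. I'll make one check of the pointer angle, by line direction, before signing off.

Run:
```python
from h import *
from station import viewer
c=viewer.calibration("scene")
for n,im in (("start",cv2.imread("pics/scene0.png")[...,::-1]),("now",viewer.snapshot("scene"))):
    im=im.astype(float); w=np.clip(im[...,0]-im[...,2]-25,0,None); w[:190]=0;w[218:]=0;w[:,:288]=0;w[:,344:]=0
    w[im[...,1]<70]=0
    v,u=np.nonzero(w); P=np.array([ray(c,x,y,99)[:2] for x,y in zip(u,v)]); ww=w[v,u]
    m=np.average(P,0,ww); e=np.linalg.eigh(np.cov(P.T,aweights=ww))[1][:,1]; e*=np.sign(e[0])
    print(n,m.round(1),len(u),'dir %.2f'%np.arctan2(e[1],e[0]))
```

```text
start [ 592.8 -104.5] 31 dir 0.11
now [ 589.6 -119.2] 26 dir -0.47
```

Turned by -0.58 rad, so it sits in the detent.

```bash
python3 -c "
from station import job; print(job.sign_off())"
```

```text
the job is handed in; nothing more can be done
None
```

The job is handed in: the dial rests at the green stud (about -0.58 rad measured), the blue key was pressed to its stop and is up again, and the garlic, shaker and tin still stand where they were; sign-off returned no verdict.

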